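Turn the board over and hold the turntable unlocked

TASK

Turn the circuit board over in its swivel holder, right round onto the far stop, so that its solder face lies level and looks up. Then grip the knob of the turntable's index plunger, pull it straight up as far as it goes and stay there: finish with the knob still gripped and held fully up, the pin clear of its hole, so that I can turn the table. Do not move the other things on the bench.

Things in the scene. Friction and masses are not known exactly. Their poses are not given: they have to be found in the camera images.
- fixture: Inspection turntable, fixed to the bench. Origin: centre of the underside of its round base (210 mm across), on the table's axis; z up. On its -y side a bracket carries the index plunger. The board holder's two uprights stand on its +x and -x sides, so the swivel axis runs along its x. The aluminium disc (200 mm across, top at 30 mm) is locked against turning by the plunger's pin.
- swivel_centre (a point): Middle of the board, on the swivel axis and over the table's axis, 112 mm above the bench. The uprights' inner faces are 62 mm from it to fixture +x and -x, their tops 136 mm above the bench; thumbscrews outside reach out to 88 mm. Under the board are 70 mm of free height over the holder's rail (34 mm wide), 80 mm elsewhere.
- board: Circuit board, 94 mm along its x (the swivel axis), 84 mm along its y, 4 mm thick; origin in its middle; +z is the parts face (white header, black cans up to 10 mm high, all over 30 mm from the middle along x; chips 2.5 mm), -z the solder face (only solder dots). Steel jaws (11 mm thick, 66 mm across, 44 to 53 mm from the middle) hold its ends; its free edges are at y = +-42 mm, bare.
- swivel (a joint): Turn of the board, rad. 0 = level, parts face up, on a stop. It turns one way only: the free edge on the plunger's side (fixture -y) goes down, the other comes up, over the top and down on the plunger's side, until pi = level, solder face up, on the far stop. A friction hinge (0.12 N m) keeps it at any angle. Starts at 0 to 0.25.
- knob_centre (a point): Middle of the plunger's round steel knob, 26 mm across and 22 mm high (11 mm up and down from here), 88 mm from the table's axis to fixture -y, 87 mm above the bench when seated. The bracket under it (32 mm wide along fixture x) ends 60 mm, the steel sleeve (24 mm across) 66 mm above the bench. Along fixture x both sides of the knob are free; the board's edge is 33 mm from it.
- plunger (a joint): Upward travel of the plunger, m: 0 = seated, its 8 mm pin 9 mm deep in the index hole; 0.014 = fully up on its stop, pin 5 mm clear above the disc. A spring pulls it down with 6 N when seated and 12 N fully up; let go, it snaps back.
- knob: The plunger's knob; origin at point knob_centre, moves with the plunger.
- screwdriver: bystander: screwdriver, 170 mm long, lying
- tweezers: bystander: steel tweezers, 140 mm long, lying, 8 mm high
- spare_board: bystander: a smaller loose circuit board, 80 x 55 mm, lying flat
- loupe: bystander: grey eyeglass loupe, 40 mm across, 36 mm high, standing
- bottle: bystander: brown glass bottle, 52 mm across, 130 mm high, standing
- tape: bystander: roll of tape, 90 mm across, 19 mm high, lying flat
- mouse: bystander: computer mouse, 100 x 60 mm, 33 mm high
Mind the look-alikes: they are no part of the job. Of the things that look like the fixture, the larger one is meant.

How it is judged:
On the way, in this order (a step that is already met when the one before it is completed fails the run):
1. the board is turned over, level on its far stop, while the plunger still locks the table (value of joint swivel above 3 rad and value of joint plunger below 0.004 m), for 0.2 s.
2. the plunger is gripped and pulled fully up (value of joint plunger above 0.012 m and contact force between the fingers and knob above 2 N), for 0.2 s.
At the end, for the whole second after the job is handed in: The board is turned over to at least 3.0 rad (its far stop is at 3.14), the plunger is more than 12 mm up (of 14), the fingers bear on its knob with more than 2 N and it is still (all of step 2 and value of joint swivel above 3 rad and linear speed of knob below 0.02 m/s); the arm keeps its last pose, push and grip.
It fails at once if a bystander is moved by more than 30 mm (distance of any of screwdriver, tweezers, spare_board, loupe, bottle, tape, mouse from where it was at the start of the episode above 0.03 m).
It also fails if it takes over 45 s, if anything falls off the work surface, if the arm or the gripper's body presses on something with over 40 N, if the wrist force passes 120 N, or if a joint passes its speed limit or range.

ROBOT

A 7-joint arm with a two-finger parallel gripper is mounted at the origin on the work surface. World frame = base frame: x ahead of the robot, y to its left, z up, the work surface at z = 0. Lengths are in m, angles in rad, forces in N, time in s.
With the tool pointing down it reaches from about 0.4 to 0.85 m from the base axis. Payload 10.4 kg.
Tool frame: the origin (TCP) lies midway between the tips of the shut fingers; the grasp point (between the pads) lies 19 mm behind it; z points along the fingers, x is the direction in which the jaws open and shut, and the axes are right-handed (so a half turn about z gives the same grasp; the last joint's range is limited). The gripper opens to 85 mm and grips with 20 to 120 N. Pads are 22 mm wide; open, the fingers measure 114 mm over their backs; the gripper's body (76 mm by 85 mm) begins 54 mm behind the grasp point. The pads swing forward as they close: fully open they stand 13 mm farther back than shut.
Start: joints at [-1.365, 0.332, -0.065, 1.46, 0.022, 1.35, -0.088], TCP at [0.142, 0.609, 0.231] pointing down, gripper open.
Joint ranges: [-2.6, 2.6], [-0.5, 2.12], [-1.47, 1.34], [0.16, 2.42], [-1.27, 4.41], [0.06, 2.06], [-2.6, 2.6]. Speed limits (rad/s): [2.22, 2.22, 2.79, 2.79, 3.14, 3.14, 3.14].

INTERFACE

Orientations are given as a unit quaternion [x, y, z, w].
In Python, from workcell import monitor, eyes, ticket, models gives the robot as it stands.
- The arm moves only by the tool servo_tool, never from a script. Its argument "motion" is a list of rows, each a list of 7 numbers: the opening, from 0 (shut) to 1 (fully open), then the shift along the tool's x, y, z in m, then the turn, a rotation vector about the tool's x, y, z in degrees. In form: [[fingers, tx, ty, tz, rx, ry, rz], ...]. A call has 1 to 20 rows; each row is the pose to reach, as a shift and turn from the pose commanded when the call began, along the tool's axes at that moment; what a row does not reach only later rows make up. A row lasts 1/8 s, in which the tool goes at most 62.5 mm and 10.7 degrees, less where a joint would pass 70% of its speed; a pose out of reach is approached as far as the arm can. A call with a gripper value outside its range is refused whole. The fingers move at their own pace and stop on an object; "grip_force" is the grip in N (left out, the last holds). Time passes only in rows, so rows that repeat a pose let the fingers close. It gives the time, the measured TCP pose, the force and the opening at its end, in the units of the state.
- monitor.get_obs(): the state, without advancing time (a new reading comes with each control period).
- eyes.camera(name): name is "side" or "top"; returns (picture, depth): 384x512x3 uint8, blue, green, red; 384x512 float32, m along the optical axis (not along the pixel's ray), 0 where there is no reading.
- eyes.camera_info(name): a dict with "intrinsics" (3x3 intrinsics, pixels), "extrinsics" (4x4, takes a point from world to camera coordinates). Camera axes: x right, y down, z forward; pixel columns grow to the right and rows downward; lengths in m; the calibration is good to about 2 mm. A picture is of the moment at which its call begins. camera_info takes no time and is no camera call.
- ticket.hand_in(): hands the job in, once; it reports no verdict.
Trained networks look in the newest picture that a camera, given by its name, has taken for a name from the list of things; names that differ only in an ending like _2 or _b are one class to them, and where a whole thing is asked for, a point or a joint stands for the part that bears it (a point fixed in the world has none). Each returns a list of dicts, best first, with "confidence" (0 to 1); they miss things now and then, are a little off and sometimes report something else, mostly with a low value. They report only what shows in the picture. A call takes as long as a camera call. They do not tell look-alikes from the thing itself.
- models.boxes_of(camera, thing): "point" ([x, y, z] in m, in the coordinates of the camera as it stood for that picture, good to about 4 mm: the middle of the surface that is visible of it).
The state is a dict: "clock": time; "joint_pos": joint angles; "joint_velocities": joint speeds; "tau": joint torques, N m; "position": TCP position; "ee_rot": TCP orientation; "ft_force": force on the tool from outside, world axes, zero at the start; "torque": the same for the moment, N m; "grip_width": opening from 0.0 (shut) to 1.0 (fully open).
Only numpy, scipy, OpenCV 4.12 (cv2) and the standard library are available. Lean on these libraries where they do the work, as an engineer would, in place of code of your own. Each camera call takes 0.05 s, during which the arm holds its last target. There are 200 camera calls.

## Working session

There is one attempt and no reset: what is moved stays moved. The work goes in short steps, Python scripts to look and compute and a tool call to move; the robot and the scene stay as the last step left them, time stands still between calls to the robot, and variables do not carry over. Pictures are saved under pics/ and viewed, about 8 in all and at most 12, crops included, and the job is handed in when it is done.

Besides the shell and the picture viewer there is one more tool, called after "Request:" by a JSON object that holds its "api" and its "payload". servo_tool: Moves the arm, as the interface text tells. Its arguments: {"type":"object","properties":{"motion":{"type":"array"},"grip_force":{"type":"number"}},"required":["motion"]}

```bash
mkdir -p pics
cat > h.py <<'E'
import numpy as np, cv2
from workcell import monitor, eyes, ticket, models
from scipy.spatial.transform import Rotation as R
def look(n):
    im,d=eyes.camera(n); return im,d
def toW(n,p):
    E=np.array(eyes.camera_info(n)["extrinsics"]); return np.linalg.inv(E)@np.append(p,1) 
def cloud(n,d):
    i=eyes.camera_info(n); K=np.array(i["intrinsics"]);E=np.linalg.inv(np.array(i["extrinsics"]))
    v,u=np.mgrid[:d.shape[0],:d.shape[1]]
    P=np.stack([(u-K[0,2])/K[0,0]*d,(v-K[1,2])/K[1,1]*d,d],-1)
    return P@E[:3,:3].T+E[:3,3]
def pix(n,p):
    i=eyes.camera_info(n);c=np.array(i["extrinsics"])@np.append(p,1);q=np.array(i["intrinsics"])@c[:3];return q[:2]/q[2]
E
python3 - <<'E'
from h import *
for n in("top","side"):
    im,d=look(n);cv2.imwrite(f"pics/{n}0.png",im);np.save(f"pics/{n}0.npy",d)
    print(n,toW(n,[0,0,0])[:3].round(3))
    for t in("fixture","board","knob"):
        for b in models.boxes_of(n,t): 
            w=toW(n,b["point"])[:3];print(t,round(b["confidence"],2),w.round(3),pix(n,w).round())
o=monitor.get_obs();print(o)
E
```

```text
top [ 0.276 -0.021  1.282]
fixture 0.91 [ 0.535 -0.074  0.027] [270. 196.]
fixture 0.71 [0.311 0.171 0.026] [190. 266.]
fixture 0.59 [ 0.302 -0.351  0.087] [365. 273.]
board 0.75 [ 0.544 -0.078  0.121] [273. 187.]
board 0.59 [0.307 0.182 0.086] [183. 267.]
side [ 0.227 -1.08   0.884]
fixture 0.88 [ 0.534 -0.1    0.04 ] [257. 215.]
fixture 0.63 [0.305 0.161 0.015] [175. 187.]
fixture 0.58 [0.489 0.095 0.019] [229. 188.]
board 0.81 [ 0.54  -0.085  0.111] [258. 194.]
board 0.5 [0.304 0.176 0.085] [172. 169.]
knob 0.45 [ 0.54  -0.086  0.112] [258. 194.]
{'clock': 0.4, 'joint_pos': array([-1.36460024,  0.33228809, -0.0647047 ,  1.4602083 ,  0.02159644,
        1.34992231, -0.08850099]), 'joint_velocities': array([-0.00143969, -0.00071688, -0.0012936 , -0.00135864,  0.00137516,
        0.00299734, -0.00073732]), 'tau': array([-4.64626628e-04, -6.24554586e+01,  4.92678140e-02, -3.91382217e+01,
        1.64183968e-02,  3.51780356e-03,  2.77282743e-05]), 'position': array([0.14172661, 0.60867979, 0.23123072]), 'ee_rot': array([ 7.83197663e-01,  6.21772801e-01, -5.52375400e-05,  3.66809425e-05]), 'ft_force': array([-0.42994484,  0.3674636 ,  0.47660569]), 'torque': array([-0.00915735,  0.00973851,  0.00885878]), 'grip_width': 1.0005252054184497}
```

Run:
```python
import cv2,numpy as np
a=cv2.imread("pics/top0.png");b=cv2.imread("pics/side0.png")
# crops
c=cv2.resize(a[130:290,150:390],None,fx=3.3,fy=3.3,interpolation=cv2.INTER_CUBIC);cv2.imwrite("pics/topc.png",c)
c=cv2.resize(b[130:290,130:370],None,fx=3.3,fy=3.3,interpolation=cv2.INTER_CUBIC);cv2.imwrite("pics/sidec.png",c)
```

```text
(no output)
```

View pics/topc.png

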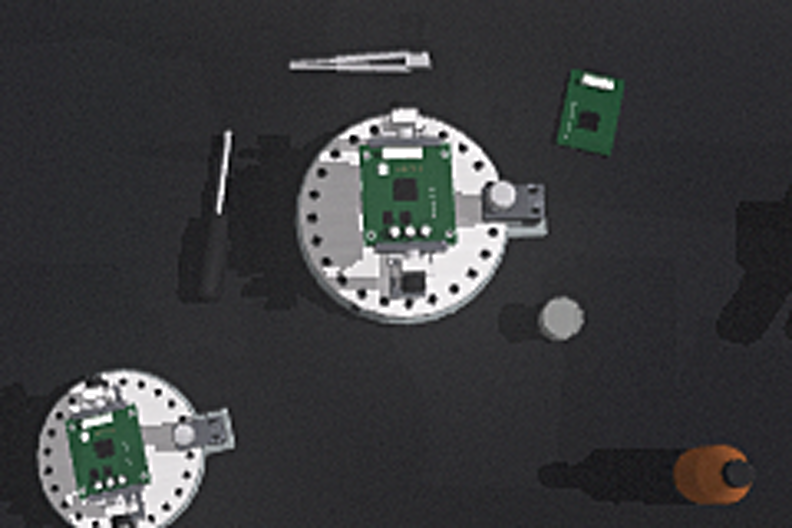

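View pics/sidec.png

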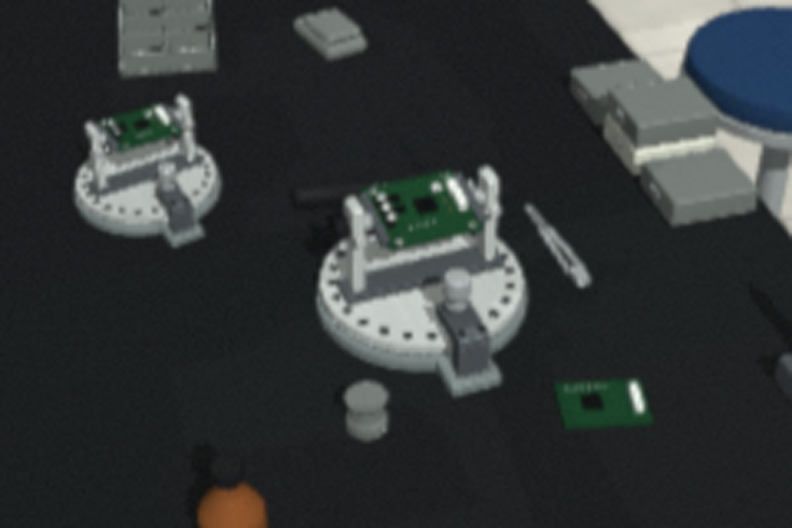

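View pics/top0.png

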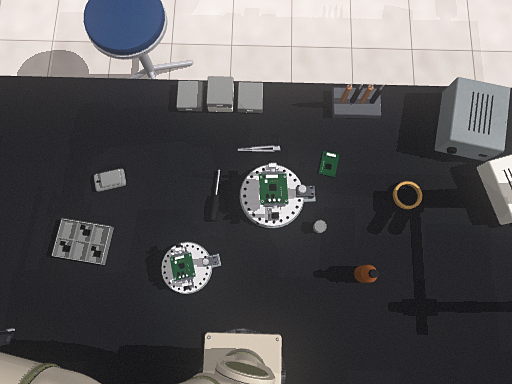

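The top view shows the large fixture at about (270,196) px with its knob to the right at (302,188) px. The small look-alike is at (190,266), the loupe at (320,226) and the screwdriver at (216,195). Next I'll fit the pose from depth.

Run:
```python
from h import *
d=np.load("pics/top0.npy");im=cv2.imread("pics/top0.png");P=cloud("top",d)
r=np.hypot(P[...,0]-.535,P[...,1]+.075)<.17
disc=r&(abs(P[...,2]-.03)<.006)
q=P[disc];h=cv2.convexHull(q[:,:2].astype(np.float32));print("disc",cv2.minEnclosingCircle(h),cv2.fitEllipse(h),np.median(q[:,2]))
g=im.astype(int);green=(g[...,1]>g[...,2]+20)&(g[...,1]>g[...,0]+10)
b=r&green&(P[...,2]>.08)
q=P[b];c=q.mean(0);A=np.c_[q[:,:2]-c[:2],np.ones(len(q))];print("board",c,np.linalg.lstsq(A,q[:,2],rcond=None)[0],cv2.minAreaRect(q[:,:2].astype(np.float32)))
k=r&(abs(P[...,2]-.098)<.008)&(P[...,1]<-.13)
q=P[k];print("knob",len(q),np.median(q,0),q.min(0),q.max(0))
for z in np.arange(.04,.15,.01):
    m=r&(abs(P[...,2]-z)<.005)&(~green);print(round(z,2),m.sum(),P[m].mean(0).round(3) if m.any() else '')
# upright tops
m=r&(abs(P[...,2]-.136)<.007)&~green;print(P[m].round(3)[::2])
# axis-aligned height map, 10 mm grid
```

```text
disc ((0.5216498374938965, -0.10720908641815186), 0.1351708322763443) ((0.5243821144104004, -0.10356208682060242), (0.20139186084270477, 0.2719888389110565), 147.058349609375) 0.029691109974677388
board [ 0.54244766 -0.07907016  0.11354816] [-0.01567139  0.13047207  0.11354816] ((0.5419572591781616, -0.07794656604528427), (0.08969949930906296, 0.0841069445014), 3.503805160522461)
knob 55 [ 0.54670613 -0.16604342  0.09695185] [ 0.53647846 -0.17545244  0.09131816] [ 0.55883693 -0.15393197  0.10158329]
0.04 81 [ 0.49  -0.108  0.038]
0.05 17 [ 0.539 -0.181  0.053]
0.06 123 [ 0.546 -0.184  0.06 ]
0.07 9 [ 0.532 -0.162  0.068]
0.08 4 [ 0.52  -0.1    0.078]
0.09 14 [ 0.547 -0.157  0.091]
0.1 59 [ 0.544 -0.149  0.099]
0.11 170 [ 0.533 -0.083  0.112]
0.12 318 [ 0.538 -0.071  0.119]
0.13 62 [ 0.538 -0.075  0.13 ]
0.14 41 [ 0.54  -0.078  0.137]
[[ 0.615 -0.064  0.132]
 [ 0.615 -0.07   0.134]
 [ 0.613 -0.075  0.14 ]
 [ 0.614 -0.081  0.137]
 [ 0.61  -0.063  0.138]
 [ 0.611 -0.07   0.136]
 [ 0.611 -0.078  0.136]
 [ 0.613 -0.085  0.131]
 [ 0.609 -0.064  0.131]
 [ 0.608 -0.07   0.136]
 [ 0.608 -0.075  0.137]
 [ 0.608 -0.081  0.137]
 [ 0.605 -0.064  0.136]
 [ 0.606 -0.07   0.131]
 [ 0.605 -0.075  0.137]
 [ 0.606 -0.082  0.134]
 [ 0.603 -0.064  0.132]
 [ 0.604 -0.073  0.13 ]
 [ 0.604 -0.079  0.13 ]
 [ 0.578 -0.055  0.131]
 [ 0.479 -0.074  0.137]
 [ 0.479 -0.08   0.135]
 [ 0.48  -0.086  0.131]
 [ 0.479 -0.092  0.135]
 [ 0.476 -0.074  0.136]
 [ 0.476 -0.08   0.132]
 [ 0.476 -0.086  0.138]
 [ 0.476 -0.092  0.137]
 [ 0.474 -0.072  0.13 ]
 [ 0.473 -0.077  0.137]
 [ 0.473 -0.083  0.135]
 [ 0.473 -0.089  0.137]
 [ 0.473 -0.095  0.136]
 [ 0.471 -0.075  0.132]
 [ 0.47  -0.08   0.134]
 [ 0.47  -0.086  0.135]
 [ 0.471 -0.092  0.132]
 [ 0.468 -0.072  0.13 ]
 [ 0.467 -0.078  0.133]
 [ 0.467 -0.083  0.134]]
```

Request:
{"api": "servo_tool", "payload": {"motion": [[0,-0.61,0.555,0.03,0,0,73.2],[0,-0.61,0.555,0.03,0,0,73.2],[0,-0.61,0.555,0.03,0,0,73.2],[0,-0.61,0.555,0.03,0,0,73.2],[0,-0.61,0.555,0.03,0,0,73.2],[0,-0.61,0.555,0.03,0,0,73.2],[0,-0.61,0.555,0.03,0,0,73.2],[0,-0.61,0.555,0.03,0,0,73.2],[0,-0.61,0.555,0.03,0,0,73.2],[0,-0.61,0.555,0.03,0,0,73.2],[0,-0.61,0.555,0.03,0,0,73.2],[0,-0.61,0.555,0.03,0,0,73.2],[0,-0.61,0.555,0.03,0,0,73.2],[0,-0.61,0.555,0.03,0,0,73.2],[0,-0.61,0.555,0.03,0,0,73.2],[0,-0.61,0.555,0.03,0,0,73.2],[0,-0.61,0.555,0.065,0,0,73.2],[0,-0.61,0.555,0.065,0,0,73.2]]}}

```text
clock: 2.65
position: [0.5424, -0.1092, 0.1648]
ee_rot: [0.999, 0.033, -0.002, -0.001]
ft_force: [-0.5, 0.3, 0.4]
grip_width: 0.002
```

Request:
{"api": "servo_tool", "payload": {"motion": [[0,0,0.002,0.02,0,0,0],[0,0,0.002,0.04,0,0,0],[0,0,0.002,0.048,0,0,0],[0,0,0.002,0.054,0,0,0],[0,0,0.002,0.06,0,0,0],[0,0,0.002,0.066,0,0,0],[0,0,0.002,0.072,0,0,0],[0,0,0.002,0.076,0,0,0],[0,0,0.002,0.08,0,0,0],[0,0,0.002,0.08,0,0,0]]}}

```text
clock: 3.9
position: [0.5443, -0.1134, 0.0863]
ee_rot: [0.999, 0.032, 0.0, 0.0]
ft_force: [1.1, -1.9, 0.9]
grip_width: 0.0
```

Run:
```python
from h import *
im,d=look("side");cv2.imwrite("pics/s1.png",cv2.resize(im[130:260,180:340],None,fx=4.5,fy=4.5,interpolation=cv2.INTER_CUBIC))
P=cloud("side",d);g=im.astype(int);green=(g[...,1]>g[...,2]+15)&(g[...,1]>g[...,0]+8)
C=np.array([.5415,-.0785]);a=np.radians(3.7);f=np.array([-np.sin(a),np.cos(a)])
m=green&(np.hypot(P[...,0]-C[0],P[...,1]-C[1])<.08)&(P[...,2]>.05);q=P[m]
y=(q[:,:2]-C)@f;print(m.sum());
if len(y)>5:
    k=np.polyfit(y,q[:,2],1);print(k,np.arctan(k[0]),y.min(),y.max(),q[:,2].min(),q[:,2].max())
print(monitor.get_obs()["ft_force"])
```

```text
204
[0.52483454 0.10504143] 0.48331728055964346 -0.051226143270253634 0.026395300688444225 0.0747943190010475 0.17386091828963046
[ 1.75224319 -0.99073713  1.51664957]
```

View pics/s1.png

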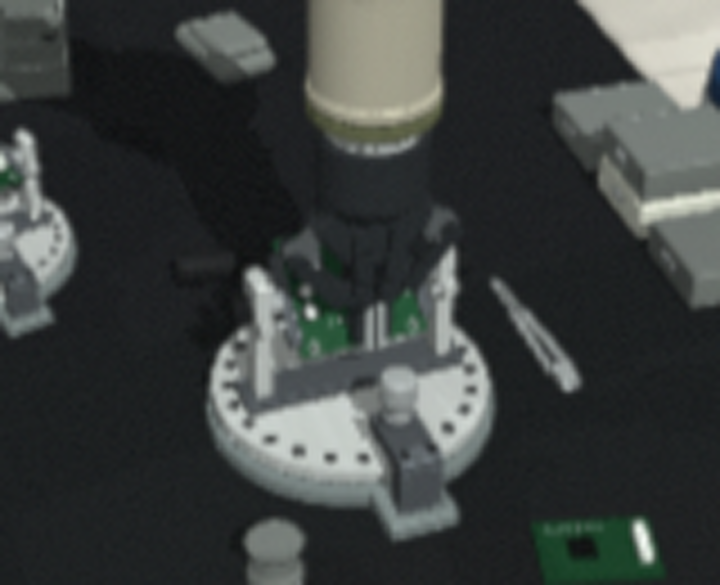

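The board is at about 45–50° and held by friction. Next I lift over it and push its raised edge from the +y side.

Request:
{"api": "servo_tool", "payload": {"motion": [[0,0,0,-0.06,0,0,0],[0,0,0,-0.12,0,0,0],[0,0,0,-0.155,0,0,0],[0,0,-0.055,-0.155,0,0,0],[0,0,-0.105,-0.155,0,0,0],[0,0,-0.105,-0.155,0,0,0],[0,0,-0.105,-0.1,0,0,0],[0,0,-0.105,-0.048,0,0,0],[0,0,-0.105,-0.048,0,0,0],[0,0,-0.09,-0.048,0,0,0],[0,0,-0.08,-0.048,0,0,0],[0,0,-0.073,-0.048,0,0,0],[0,0,-0.066,-0.048,0,0,0],[0,0,-0.059,-0.048,0,0,0],[0,0,-0.053,-0.048,0,0,0],[0,0,-0.047,-0.048,0,0,0],[0,0,-0.041,-0.048,0,0,0],[0,0,-0.035,-0.048,0,0,0],[0,0,-0.035,-0.048,0,0,0]]}}

```text
clock: 6.32
position: [0.5418, -0.0786, 0.1343]
ee_rot: [0.999, 0.032, 0.0, -0.0]
ft_force: [-0.3, 2.0, -1.1]
grip_width: -0.001
```

Run:
```python
from h import *
im,d=look("side");cv2.imwrite("pics/s2.png",cv2.resize(im[130:260,180:340],None,fx=4.5,fy=4.5,interpolation=cv2.INTER_CUBIC))
print(monitor.get_obs()["ft_force"])
```

```text
[ 2.31052445  3.2989557  -0.013747  ]
```

View pics/s2.png

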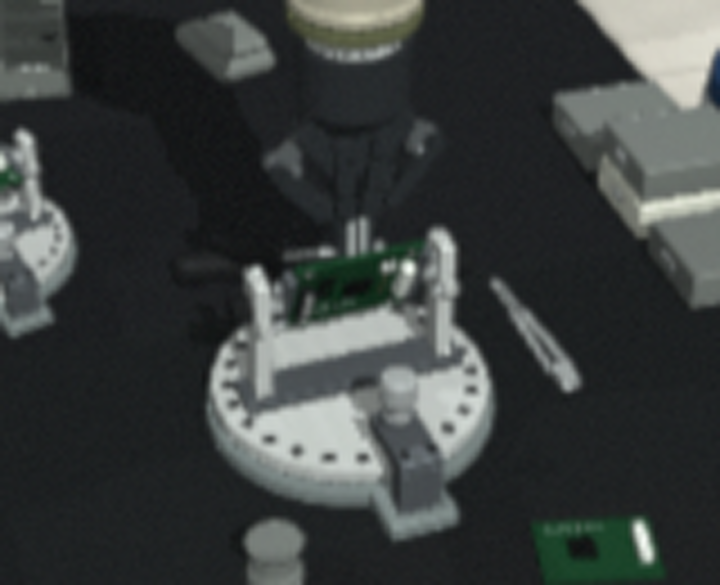

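The picture shows the board just past vertical, around (350,280) px in the crop, with the finger behind it. I'll carry on over the top and press down to the stop.

Request:
{"api": "servo_tool", "payload": {"motion": [[0,0,0.006,0,0,0,0],[0,0,0.012,0.002,0,0,0],[0,0,0.017,0.005,0,0,0],[0,0,0.021,0.009,0,0,0],[0,0,0.025,0.013,0,0,0],[0,0,0.028,0.016,0,0,0],[0,0,0.029,0.019,0,0,0],[0,0,0.029,0.021,0,0,0],[0,0,0.029,0.022,0,0,0],[0,0,0.029,0.022,0,0,0]]}}

```text
clock: 7.62
position: [0.5444, -0.1079, 0.1139]
ee_rot: [0.999, 0.032, 0.001, -0.0]
ft_force: [-4.9, 3.0, 19.4]
grip_width: -0.0
```

Request:
{"api": "servo_tool", "payload": {"motion": [[0,0,0,-0.05,0,0,0],[0,0,0,-0.1,0,0,0],[0.75,0,0.058,-0.1,0,0,0],[0.75,0.0,0.058,-0.1,0,0,0],[0.75,0.0,0.058,-0.1,0,0,0]]}}

```text
clock: 8.25
position: [0.547, -0.1656, 0.2117]
ee_rot: [1.0, 0.032, -0.0, 0.0]
ft_force: [-0.3, -0.3, 0.1]
grip_width: 0.639
```

Run:
```python
from h import *
im,d=look("side");cv2.imwrite("pics/s3.png",cv2.resize(im[130:260,180:340],None,fx=4.5,fy=4.5,interpolation=cv2.INTER_CUBIC))
P=cloud("side",d);g=im.astype(int);green=(g[...,1]>g[...,2]+15)&(g[...,1]>g[...,0]+8)
C=np.array([.5415,-.0785]);a=np.radians(3.7);f=np.array([-np.sin(a),np.cos(a)])
m=green&(np.hypot(P[...,0]-C[0],P[...,1]-C[1])<.08)&(P[...,2]>.05);q=P[m]
y=(q[:,:2]-C)@f;print(m.sum(),np.polyfit(y,q[:,2],1),y.min(),y.max(),q[:,2].min(),q[:,2].max())
K=np.hypot(P[...,0]-.547,P[...,1]+.166)<.018;K&=(P[...,2]>.08)&(P[...,2]<.11);q=P[K];print(len(q),np.median(q,0),q.min(0),q.max(0))
o=monitor.get_obs();print(o["position"],o["ft_force"],o["grip_width"])
```

```text
453 [-0.00410675  0.1106726 ] -0.04724676059502349 0.043290674532712944 0.1052708849727334 0.11603959726064428
62 [ 0.54510341 -0.17360147  0.09321257] [ 0.53349103 -0.18184141  0.08068091] [ 0.56002677 -0.1596061   0.09743464]
[ 0.54716366 -0.16477218  0.21169386] [ 0.46715156 -0.61023727  0.06331682] 0.7230088366953709
```

View pics/s3.png

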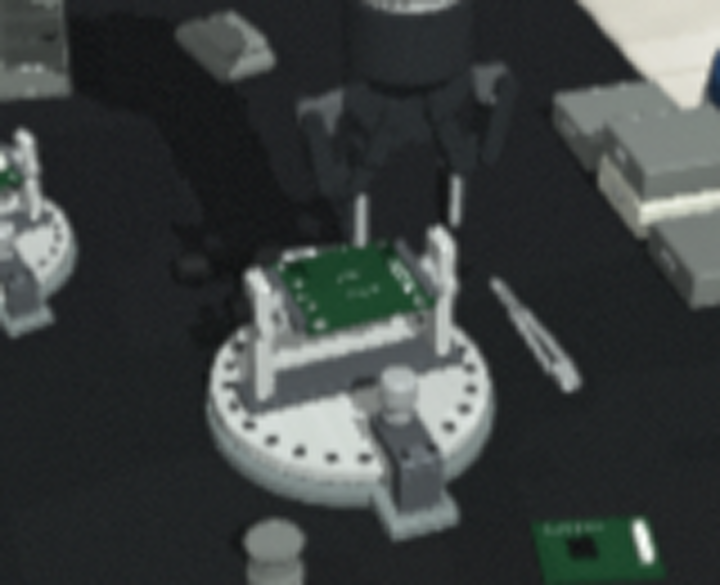

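The board is level with its solder face up (slope −0.004, height 0.111 m), and the gripper is open above the knob. I'll descend and grip.

Request:
{"api": "servo_tool", "payload": {"motion": [[0.75,0,0.001,0.05,0,0,0],[0.75,0,0.001,0.09,0,0,0],[0.75,0,0.001,0.12,0,0,0],[0.75,0,0.001,0.135,0,0,0],[0.75,0,0.001,0.141,0,0,0],[0.75,0,0.001,0.141,0,0,0],[0,0,0.001,0.141,0,0,0],[0,0,0.001,0.141,0,0,0],[0,0,0.001,0.141,0,0,0],[0,0,0.001,0.141,0,0,0],[0,0,0.001,0.141,0,0,0],[0,0,0.001,0.141,0,0,0]], "grip_force": 70}}

```text
clock: 9.8
position: [0.5476, -0.1662, 0.0722]
ee_rot: [0.999, 0.032, 0.0, -0.0]
ft_force: [-2.4, 0.5, 7.2]
grip_width: 0.283
```

Request:
{"api": "servo_tool", "payload": {"motion": [[0,0,0,-0.003,0,0,0],[0,0,0,-0.006,0,0,0],[0,0,0,-0.009,0,0,0],[0,0,0,-0.012,0,0,0],[0,0,0,-0.014,0,0,0],[0,0,0,-0.016,0,0,0],[0,0,0,-0.016,0,0,0],[0,0,0,-0.016,0,0,0],[0,0,0,-0.016,0,0,0]]}}

```text
clock: 10.92
position: [0.5475, -0.1662, 0.0865]
ee_rot: [0.999, 0.032, -0.0, 0.0]
ft_force: [8.1, -4.1, -19.2]
grip_width: 0.28
```

Run:
```python
from h import *
im,d=look("side");cv2.imwrite("pics/s4.png",cv2.resize(im[130:260,180:340],None,fx=4.5,fy=4.5,interpolation=cv2.INTER_CUBIC))
P=cloud("side",d)
K=(np.hypot(P[...,0]-.547,P[...,1]+.166)<.018)&(P[...,2]>.06)&(P[...,2]<.125)
v,u=np.nonzero(K);s=abs(P[K][:,0]-.546)<.005;print(np.c_[u,v][s][:0]);print(np.c_[v,P[K],im[K]][s].round(3))
o=monitor.get_obs();print(o["position"],o["ft_force"],o["grip_width"])
```

```text
[]
[[ 2.08e+02  5.47e-01 -1.57e-01  1.08e-01  1.36e+02  1.38e+02  1.32e+02]
 [ 2.08e+02  5.49e-01 -1.60e-01  1.10e-01  1.36e+02  1.38e+02  1.33e+02]
 [ 2.09e+02  5.41e-01 -1.63e-01  1.10e-01  1.34e+02  1.36e+02  1.31e+02]
 [ 2.09e+02  5.45e-01 -1.63e-01  1.09e-01  1.52e+02  1.54e+02  1.47e+02]
 [ 2.09e+02  5.48e-01 -1.64e-01  1.09e-01  1.54e+02  1.55e+02  1.49e+02]
 [ 2.09e+02  5.50e-01 -1.67e-01  1.10e-01  1.56e+02  1.58e+02  1.52e+02]
 [ 2.10e+02  5.43e-01 -1.67e-01  1.09e-01  1.55e+02  1.55e+02  1.49e+02]
 [ 2.10e+02  5.46e-01 -1.70e-01  1.10e-01  1.58e+02  1.60e+02  1.54e+02]
 [ 2.10e+02  5.48e-01 -1.73e-01  1.12e-01  1.60e+02  1.62e+02  1.56e+02]
 [ 2.11e+02  5.41e-01 -1.74e-01  1.11e-01  1.58e+02  1.58e+02  1.52e+02]
 [ 2.11e+02  5.44e-01 -1.75e-01  1.10e-01  1.62e+02  1.64e+02  1.57e+02]
 [ 2.11e+02  5.47e-01 -1.74e-01  1.09e-01  1.66e+02  1.67e+02  1.60e+02]
 [ 2.12e+02  5.43e-01 -1.77e-01  1.08e-01  1.66e+02  1.67e+02  1.61e+02]
 [ 2.12e+02  5.46e-01 -1.78e-01  1.09e-01  1.69e+02  1.71e+02  1.64e+02]
 [ 2.12e+02  5.49e-01 -1.80e-01  1.09e-01  1.75e+02  1.76e+02  1.69e+02]
 [
[... 2244 characters left out ...]
6e+02  1.41e+02]
 [ 2.22e+02  5.50e-01 -1.71e-01  6.30e-02  1.50e+02  1.50e+02  1.45e+02]
 [ 2.23e+02  5.43e-01 -1.71e-01  6.10e-02  1.33e+02  1.33e+02  1.28e+02]
 [ 2.23e+02  5.45e-01 -1.76e-01  6.50e-02  1.41e+02  1.42e+02  1.36e+02]
 [ 2.23e+02  5.48e-01 -1.75e-01  6.30e-02  1.41e+02  1.41e+02  1.36e+02]
 [ 2.24e+02  5.43e-01 -1.81e-01  6.50e-02  1.06e+02  1.05e+02  1.00e+02]
 [ 2.24e+02  5.47e-01 -1.79e-01  6.30e-02  1.05e+02  1.03e+02  9.80e+01]
 [ 2.24e+02  5.51e-01 -1.77e-01  6.10e-02  9.10e+01  8.90e+01  8.40e+01]
 [ 2.25e+02  5.43e-01 -1.81e-01  6.10e-02  8.20e+01  8.00e+01  7.50e+01]]
[ 0.54745308 -0.16614271  0.08644864] [  8.18182796  -3.36791997 -18.72949111] 0.27922784711751114
```

View pics/s4.png

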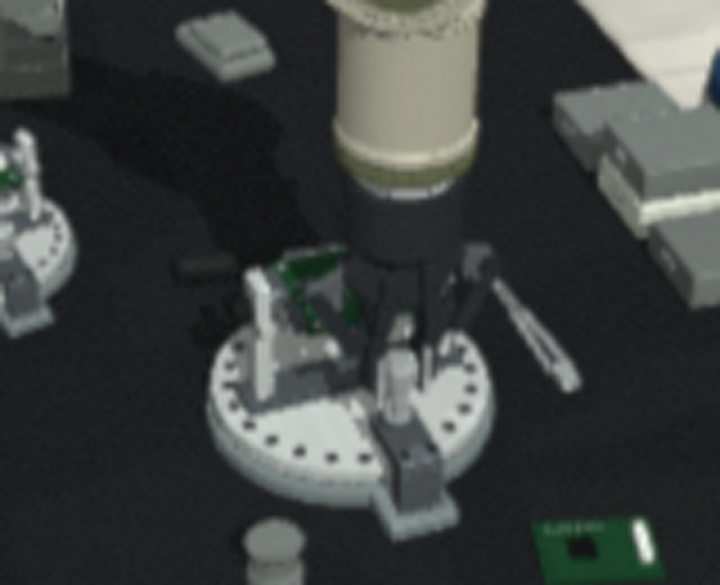

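The knob is up, but the visible corner of the board near (320,280) px in the crop looks odd, possibly because of shadow. I'll check its slope from depth.

Run:
```python
from h import *
C=np.array([.5415,-.0785]);a=np.radians(3.7);f=np.array([-np.sin(a),np.cos(a)]);e=np.array([f[1],-f[0]])
for n in("side","top"):
    im,d=look(n);P=cloud(n,d);x=(P[...,:2]-C)@e;y=(P[...,:2]-C)@f
    m=(abs(x)<.043)&(abs(y)<.045)&(P[...,2]>.06)&(P[...,2]<.16)
    for lo in range(-45,45,10):
        s=m&(y*1e3>=lo)&(y*1e3<lo+10);print(n,lo,s.sum(),np.percentile(P[s][:,2],[10,50,90]).round(3) if s.any() else '')
    g=im.astype(int);s=m&(g[...,1]>g[...,2]+12);print("green",s.sum(),np.polyfit(y[s],P[s][:,2],1) if s.sum()>9 else '')
```

```text
side -45 18 [0.108 0.11  0.112]
side -35 15 [0.109 0.111 0.112]
side -25 10 [0.11  0.111 0.112]
side -15 8 [0.11  0.111 0.112]
side -5 6 [0.107 0.109 0.112]
side 5 7 [0.11  0.111 0.111]
side 15 22 [0.109 0.111 0.112]
side 25 23 [0.109 0.11  0.112]
side 35 18 [0.108 0.11  0.112]
green 113 [-0.00680269  0.11055353]
top -45 0 
top -35 3 [0.113 0.114 0.116]
top -25 20 [0.111 0.113 0.116]
top -15 34 [0.111 0.114 0.117]
top -5 48 [0.111 0.113 0.116]
top 5 72 [0.111 0.113 0.116]
top 15 83 [0.111 0.114 0.116]
top 25 92 [0.111 0.113 0.116]
top 35 74 [0.111 0.113 0.116]
green 386 [-0.00474803  0.11355137]
```

Depth from both cameras shows the board level. The knob is against its upper stop and the arm is still, so I'm handing in.

```bash
python3 -c "
from h import *
print(ticket.hand_in());o=monitor.get_obs();print(o['clock'],o['position'],o['ft_force'],o['grip_width'])"
```

```text
the job is handed in; nothing more can be done
None
the job is handed in; nothing more can be done
```

I turned the board over onto its far stop with the shut fingers, then gripped the plunger knob and pulled it straight up. The job is handed in with the knob still gripped and held up, at about 11 s on the clock; no verdict was reported.

**Last checks:**
- **Board:** depth from both cameras shows it level, with a slope under 0.01 and the face at 0.111–0.114 m. Its solder face was clearly up in the picture taken just before I gripped the knob.
- **Plunger:** the tool rose 14.3 mm of the 16 mm commanded and pulled with about 19 N. The spring gives only 12 N at full travel, so the plunger is on its stop.
- **Grip:** the opening is 0.28, about 24 mm by simple scaling against the 26 mm knob, and it held steady at the 70 N grip setting.
- **Other things on the bench:** the ones in view (loupe, tweezers, spare board) looked unmoved. I did not measure any of them.

**One disagreement:** depth put the knob's top at about 0.110 m, up roughly 13 mm from before. Full travel should put it at 0.112 m. The camera had also read the top 1–2 mm low when the plunger was seated, so I trusted the tool travel and the force.

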